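# Hang the mandrel on the middle hook

## Robot

A 6-joint arm with a two-finger parallel gripper is mounted at the origin on a cart in front of the work surface, level with it; the furniture and walls round the work are solid. World frame = base frame: x ahead of the robot, y to its left, z up, the work surface at z = 0. Lengths are in m, angles in degrees, forces in N, time in s.
With the tool pointing down it reaches from about 0.3 to 0.775 m from the base axis. Payload 14.6 kg.
Tool frame: the origin (TCP) lies at the very end of the fingers, on their centre line; the grasp point (between the pads) lies 19 mm behind it; z points along the fingers, x is the direction in which the jaws open and shut, and the axes are right-handed (so a half turn about z gives the same grasp; the last joint's range is limited). The gripper opens to 85 mm and grips with 20 to 120 N. Pads are 22 mm wide; open, the fingers measure 114 mm over their backs; the gripper's body (76 mm by 85 mm) begins 54 mm behind the grasp point. The pads swing forward as they close: fully open they stand 13 mm farther back than shut.
Start: joints at [63.335, 17.183, 87.147, -0, 75.671, -3.816], TCP at [0.214, 0.507, 0.231] pointing down, gripper open.
Joint ranges: [-173.82, 173.82], [-45.26, 126.66], [13.44, 144.39], [-59.66, 239.66], [0, 175.72], [-146.38, 146.38]. Speed limits (degrees/s): [127.2, 127.2, 147.25, 180, 180, 180].

## Interface

Orientations are given as a 3x3 rotation matrix whose columns are the frame's x, y, z axes.
In Python, from station import r, read_camera gives the robot as it stands.
- The arm moves only by the tool jog_arm, never from a script. Its argument "plan" is a list that holds one entry, the list of rows, each a list of 5 numbers: the shift along the tool's x, y, z in cm, then the turn about the tool's z in degrees, then the opening, from -1 (shut) to 1 (fully open), so that 0 is half open. In form: [[[tx, ty, tz, yaw, gripper], ...]]. A call has exactly 5 rows; each row is the pose to reach, as a shift and turn from the pose commanded when the call began, along the tool's axes at that moment; what a row does not reach only later rows make up. A row lasts 1/12 s, in which the tool goes at most 41.7 mm and 7.16 degrees, less where a joint would pass 70% of its speed; a pose out of reach is approached as far as the arm can. A call with a gripper value outside its range is refused whole. The fingers move at their own pace and stop on an object; "squeeze" is the grip in N (left out, the last holds). Time passes only in rows, so rows that repeat a pose let the fingers close, or fill a call up. It gives the time, the measured TCP pose, the force and the opening at its end, in the units of the state.
- r.sense(): the state, without advancing time (a new reading comes with each control period).
- read_camera(name): name is "side" or "top"; returns a dict with "pixels" (480x640x3 uint8, blue, green, red), "fx", "fy", "cx", "cy" (pixels), "D" ([k1, k2, p1, p2, k3] as OpenCV has them; the pictures are not rectified), "rvec" (rotation vector, rad) and "tvec" (3), from world to camera coordinates, as OpenCV has them. Camera axes: x right, y down, z forward; pixel columns grow to the right and rows downward; lengths in m; the calibration is good to about 2 mm. A picture is of the moment at which its call begins. There is no depth.
- r.sign_off(): hands the job in, once; it reports no verdict.
The state is a dict: "time": time; "qpos": joint angles; "joint_velocities": joint speeds; "tau": joint torques, N m; "tool_pos": TCP position; "tcp_rot": TCP orientation; "force": force on the tool from outside, world axes, zero at the start; "ft_torque": the same for the moment, N m; "finger_gap": opening from 0.0 (shut) to 1.0 (fully open).
Only numpy, scipy, OpenCV 4.12 (cv2) and the standard library are available. Lean on these libraries where they do the work, as an engineer would, in place of code of your own. Each camera call takes 0.05 s, during which the arm holds its last target.

## Task

Take the ring mandrel out of the wooden stand and hang it on the empty middle hook of the tool rack, between the two tools already there: set its collar gently down onto the two prongs in front of the keepers, not dropped, then slide it back on the prongs, under the keepers, fully home against the stop, and let go. The middle hook's height is not known, so feel for it and never force it; do not knock the neighbouring tools, the rack or the jar.

Things in the scene. Friction and masses are not known exactly. Their poses are not given: they have to be found in the camera images.
- mandrel: loose ring mandrel, 0.24-0.38 kg, upright in the stand. Origin: centre of the collar's underside; z along the tool to the handle; round. Steel collar 42 mm across, 6 thick (z 0-6). Below it a stick 80 mm long, 14 mm across tapering to 9. Above it a brass ferrule 18 mm across (z 6-16), then a straight wooden handle 24 mm across (z 16-95): grip it near z 65, firmly (about 45 N)
- stand: fixed dark wooden block 66x66x90 mm, origin at the centre of its underside. The mandrel's collar rests on its top (z 90 mm), the stick hangs freely in a 20 mm hole: lift straight up by more than 80 mm to clear it
- rack: fixed tool rack: wooden foot 130 x 210 mm, wooden board 158 mm high at its back, three steel hooks 56 mm apart in front of it. Origin: underside of the foot; x points from the open hook ends to the board, y along the board, z up. The board's front face lies 45 mm behind the hooks' home. The outer hooks' prong tops are 122 mm above the worktop. Loads over 18 N on the rack are too rough
- hook_home (a point): fixed point of the rack (axes as the rack's): x, y of the mandrel's origin when home on the middle hook, its collar's edge touching the stop plate. z (122 mm) is only the mid height: the hook is clamped anywhere from 18 mm below to 18 mm above, not measured. The hook is cushioned: sinks 1 mm per 3 N of push down, at most 3 mm, then rigid. 2-4 N down feels the prongs, 6 N back the stop; slide with 1-2 N down
- hook_entry (a point): fixed point of the rack, 24 mm in front of hook_home (rack -x), same mid height: where to set the collar down (+-7 mm) on the middle hook's two prongs. They are 7 mm thick, 20 mm apart inside; the stick passes between, the collar lies on their tops. They run level to 48 mm in front of home, then rise 10 mm and spread; the upturned ends are 62 mm in front of home, open to the front
- hook_keeper (a point): fixed point of the rack, 9.5 mm above hook_home: keepers' underside if the hook stood at mid height (they move up and down with the hook). Two keepers, 9 mm wide, 4 thick, 25 mm apart inside, reach over the prongs from the stop forward to home (0 mm), 9.5 mm above the prong tops, so the 6 mm collar slides under only when lying on the prongs. Ribs on them rise to 25.5 mm above the prongs
- tool_a: loose neighbouring tool on one outer hook: same collar, stick 70 mm long, wooden handle up to 75 mm above the collar's underside (origin, at its centre) and 27 mm across. Must stay as it hangs
- tool_b: loose neighbouring tool on the other outer hook (the two may change places): same collar, stick 60 mm long, handle up to 66 mm above the collar's underside (origin, at its centre) and 26 mm across. Must stay as it hangs
- shot_jar: loose grey jar, 74 mm across, 116 mm high, a bystander; origin at the centre of its underside
Things that resemble listed ones, but are neither listed nor needed, are in the scene too. What is shaped like the mandrel but black or pink is not meant.

How it is judged (in metres and radians):
On the way, in this order (a step that is already met when the one before it is completed fails the run):
1. the mandrel, still held, rests with its collar on the prongs of the middle hook in front of the keepers (contact force between mandrel and rack above 1 N and contact force between the fingers and mandrel above 1 N and x of mandrel in the frame of hook_home between -0.036 and -0.012 m and y of mandrel in the frame of hook_home between -0.006 and 0.006 m and angle between mandrel's own z axis and vertical below 0.15 rad), for 0.1 s.
2. the mandrel, still held, is home on the middle hook (x of mandrel in the frame of hook_home between -0.005 and 0.005 m and y of mandrel in the frame of hook_home between -0.006 and 0.006 m and contact force between the fingers and mandrel above 1 N and angle between mandrel's own z axis and vertical below 0.15 rad), for 0.1 s.
At the end, for the whole second after the job is handed in: The released mandrel hangs upright (0.1 rad) and still, its weight on the middle hook under the keepers, within 5 mm of home along the prongs, 6 mm across, 22 mm in height; both neighbours within 10 mm and 0.15 rad of how they hung, the jar within 20 mm of its place (x of mandrel in the frame of hook_home between -0.005 and 0.005 m and y of mandrel in the frame of hook_home between -0.006 and 0.006 m and z of mandrel in the frame of hook_home between -0.022 and 0.022 m and contact force between mandrel and rack above 1 N and angle between mandrel's own z axis and vertical below 0.1 rad and linear speed of mandrel below 0.02 m/s and distance of each of tool_a, tool_b from where it was at the start of the episode below 0.01 m and angle between each of tool_a, tool_b's own z axis and vertical below 0.15 rad and distance of shot_jar from where it was at the start of the episode below 0.02 m); the robot touches nothing.
It fails at once if the mandrel pressed on the rack with more than 18 N (contact force between mandrel and rack above 18 N).
It fails at once if the robot pressed on the rack with more than 15 N (contact force between the arm and rack above 15 N).
It fails at once if neighbour tool_a moved over 10 mm, tilted over 0.15 rad or hit by the mandrel with over 5 N (distance of tool_a from where it was at the start of the episode above 0.01 m or angle between tool_a's own z axis and vertical above 0.15 rad or contact force between mandrel and tool_a above 5 N).
It fails at once if neighbour tool_b moved over 10 mm, tilted over 0.15 rad or hit by the mandrel with over 5 N (distance of tool_b from where it was at the start of the episode above 0.01 m or angle between tool_b's own z axis and vertical above 0.15 rad or contact force between mandrel and tool_b above 5 N).
It fails at once if the jar moved over 20 mm (distance of shot_jar from where it was at the start of the episode above 0.02 m).
It also fails if it takes over 58 s, if anything falls off the work surface, if the arm or the gripper's body presses on something with over 40 N, if the wrist force passes 120 N, or if a joint passes its speed limit or range.

## Working session

There is one attempt and no reset: what is moved stays moved. The work goes in short steps, Python scripts to look and compute and a tool call to move; the robot and the scene stay as the last step left them, time stands still between calls to the robot, and variables do not carry over. Pictures are saved under pics/ and viewed, and the job is handed in when it is done.

Besides the shell and the picture viewer there is one more tool, called after "Emit:" as name(argument=value, ...) on one line, values as JSON. jog_arm: Moves the arm, as the interface text tells. Its arguments: {"type":"object","properties":{"plan":{"type":"array","items":{"type":"array","items":{"type":"array","items":{"type":"number"}}}},"squeeze":{"type":"number"}},"required":["plan"]}

```bash
ls; mkdir -p pics; python3 - <<'E'
from station import r, read_camera
import cv2,numpy as np
s=r.sense(); print(s)
for n in("side","top"):
    c=read_camera(n); cv2.imwrite(f"pics/{n}0.png",c["pixels"])
    R,_=cv2.Rodrigues(np.array(c["rvec"])); print(n,c["fx"],c["D"],-R.T@np.array(c["tvec"]).ravel(),R[2])
E
```

```text
pics
{'time': 0.0, 'qpos': array([ 6.33337753e+01,  1.72166453e+01,  8.71809323e+01,  2.64803419e-03,
        7.56712705e+01, -3.81429233e+00]), 'joint_velocities': array([-3.83279240e-02,  6.52991859e-02,  8.84652923e-02,  5.22213240e-02,
        5.00907179e-05,  3.77741410e-02]), 'tau': array([-1.87623162e-03, -5.43487430e+01, -3.61802280e+01, -1.38443747e-04,
        3.83768187e-03, -1.21652738e-05]), 'tool_pos': array([0.21346312, 0.50662483, 0.23070692]), 'tcp_rot': array([[ 3.88361214e-01,  9.21507044e-01, -5.79297337e-04],
       [ 9.21506450e-01, -3.88361626e-01, -1.05372093e-03],
       [-1.19598812e-03, -1.24601893e-04, -9.99999277e-01]]), 'force': array([-0.31173178,  0.07494755,  0.42798694]), 'ft_torque': array([ 0.01955251, -0.01294355,  0.00270936]), 'finger_gap': 1.0031369231600864}
side 565.1582696578988 [0.06315746 0.         0.         0.         0.        ] [-0.12823527 -0.40072054  1.06294594] [ 0.54530428  0.30939492 -0.77904944]
top 544.8040867099843 [-0.1206907  0.         0.         0.         0.       ] [ 0.44012871 -0.03686742  1.09919243] [ 0.11465461 -0.01400381 -0.99330671]
```

View pics/side0.png

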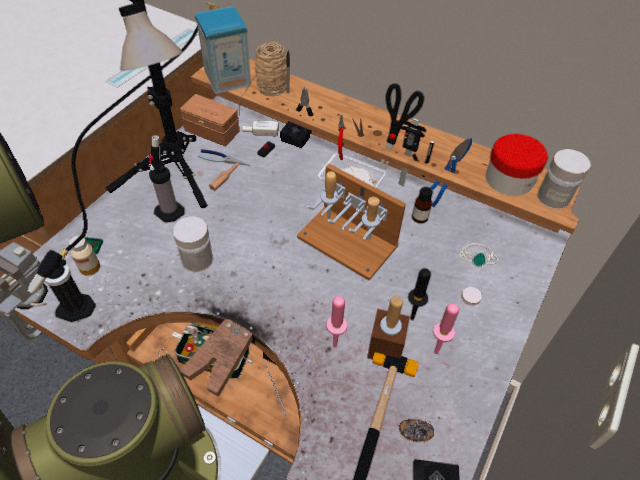

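View pics/top0.png

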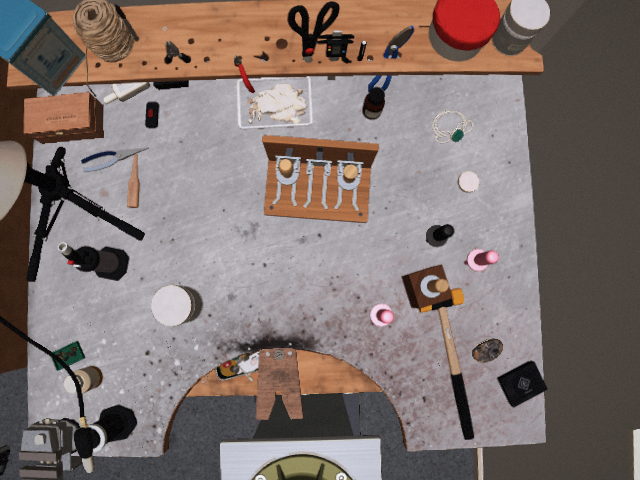

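```bash
cat > h.py <<'E'
import cv2,numpy as np
from station import r, read_camera
def K(c): return np.array([[c["fx"],0,c["cx"]],[0,c["fy"],c["cy"]],[0,0,1]])
def ray(c,uv):
    p=cv2.undistortPoints(np.array([[uv]],float),K(c),np.array(c["D"],float))[0,0]
    R,_=cv2.Rodrigues(np.array(c["rvec"],float)); o=-R.T@np.array(c["tvec"],float).ravel()
    d=R.T@np.array([p[0],p[1],1.]); return o,d/np.linalg.norm(d)
def onz(c,uv,z):
    o,d=ray(c,uv); return o+d*(z-o[2])/d[2]
def proj(c,P):
    return cv2.projectPoints(np.atleast_2d(np.array(P,float)),np.array(c["rvec"],float),np.array(c["tvec"],float),K(c),np.array(c["D"],float))[0][:,0]
def tri(c1,u1,c2,u2):
    o1,d1=ray(c1,u1);o2,d2=ray(c2,u2)
    t=np.linalg.lstsq(np.c_[d1,-d2],o2-o1,rcond=None)[0]
    a,b=o1+t[0]*d1,o2+t[1]*d2
    return (a+b)/2,np.linalg.norm(a-b)
def crop(c,x,y,w,h,s,name):
    im=cv2.resize(c["pixels"][y:y+h,x:x+w],None,fx=s,fy=s,interpolation=cv2.INTER_CUBIC)
    for k in range(0,w,20): cv2.line(im,(k*s,0),(k*s,6),(0,0,255),1);cv2.putText(im,str(x+k),(k*s,18),0,.4,(0,0,255),1)
    for k in range(0,h,20): cv2.line(im,(0,k*s),(6,k*s),(0,0,255),1);cv2.putText(im,str(y+k),(8,k*s+4),0,.4,(0,0,255),1)
    cv2.imwrite(name,im)
E
python3 - <<'E'
from h import *
s=read_camera("side");t=read_camera("top")
crop(s,290,155,130,125,5,"pics/s_rack.png")
crop(t,255,125,135,105,5,"pics/t_rack.png")
crop(s,310,260,160,110,5,"pics/s_man.png")
crop(t,360,230,150,90,5,"pics/t_man.png")
E
```

```text
(no output)
```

View pics/s_rack.png

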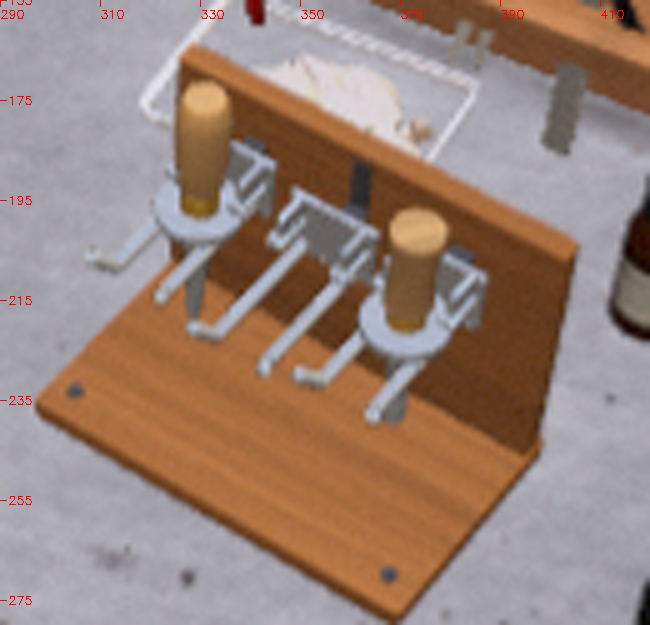

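View pics/t_rack.png

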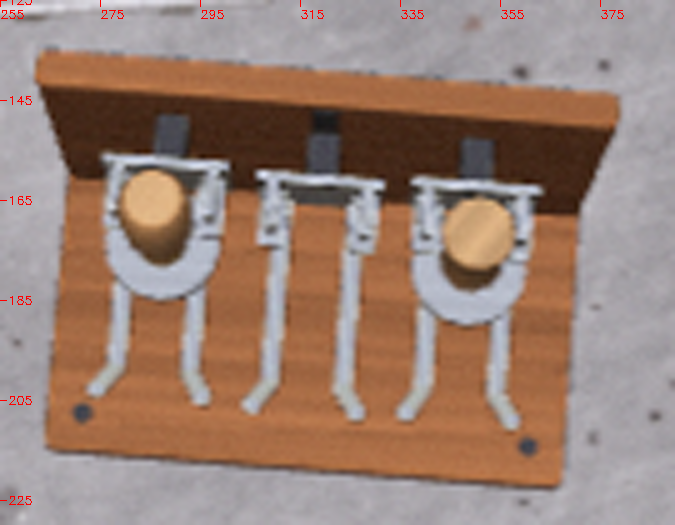

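View pics/s_man.png

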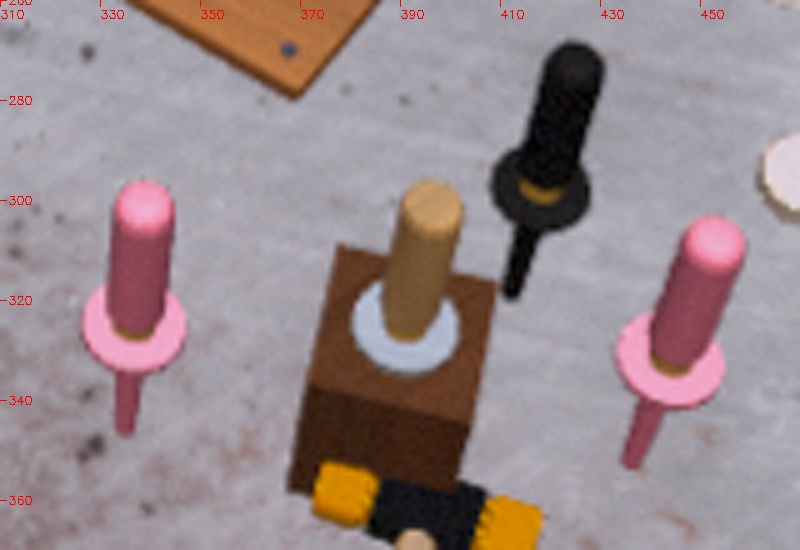

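View pics/t_man.png

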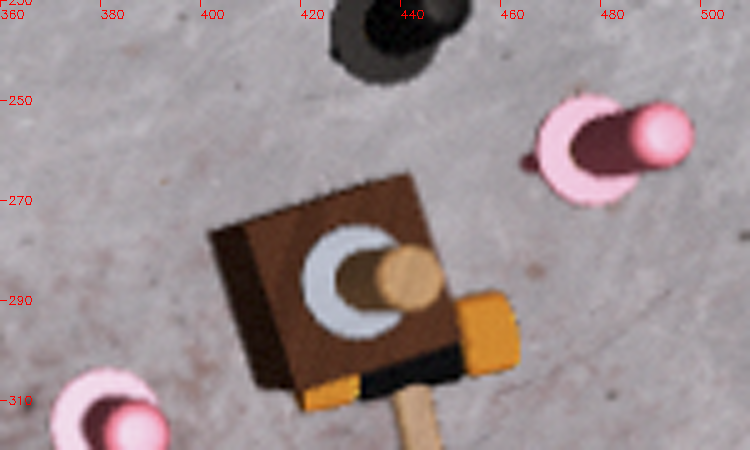

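```bash
python3 - <<'E'
from h import *
s=read_camera("side");t=read_camera("top")
def show(n,p,res=''): print(n,np.round(np.array(p)*1000,1),res)
# mandrel
a,e=tri(s,(396.3,301.7),t,(440.5,284.7)); show("man top",a,e)
show("top@185",onz(t,(440.5,284.7),.185)); show("side@185",onz(s,(396.3,301.7),.185))
# collar ellipse by colour
for c,n,(x,y,w,h) in((s,'s',(375,305,35,35)),(t,'t',(415,270,32,32))):
    im=c["pixels"][y:y+h,x:x+w].astype(int); m=((im.min(2)>130)&(im.max(2)-im.min(2)<60)).astype(np.uint8)
    cs,_=cv2.findContours(m,cv2.RETR_EXTERNAL,cv2.CHAIN_APPROX_NONE); q=max(cs,key=cv2.contourArea)
    hull=cv2.convexHull(q); el=cv2.fitEllipse(hull); ctr=(el[0][0]+x,el[0][1]+y)
    bb=cv2.boundingRect(q); print(n,ctr,el[1],bb); show("collar@.096",onz(c,ctr,.096))
# rack foot corners (top, z~foot thickness?) 
for n,u,v in(("foot FL side",297.5,236),("foot FR side",369.5,278.5),("foot BR side",398,244.5)):
    show(n,onz(s,(u,v),.0))
for n,u,v in(("FL top",264,214.5),("FR top",366.5,222),("FR",366,221)): show(n,onz(t,(u,v),.012))
# board top corners
for n,us,ut in(("board top L front",(326,165),(263,142)),("board top R front",(405.5,204.5),(378.3,150)),):
    show(n,onz(s,us,.158));show(n,onz(t,ut,.158)); p,e=tri(s,us,t,ut);show('tri',p,e)
# tools tops
for n,us,ut in(("tL",(330.8,174),(285,164.3)),("tR",(373.5,201.5),(350.3,171.5))):
    p,e=tri(s,us,t,ut);show(n,p,e)
    for z in(.197,.188):show('t',onz(t,ut,z)); show('s',onz(s,us,z))
# middle prong tips
for n,us,ut in(("pL",(329.5,221),(304.5,206.5)),("pR",(342.5,229),(325.5,207.8)),("oL1",(308,206.5),(273.8,202.8)),("oL2",(321.5,214.5),(295,205.2)),("oR1",(350,230.5),(335.2,207.8)),("oR2",(364.5,238.5),(357,210)),("stopL",(349,193),(307,160)),("stopR",(365,202),(331,162))):
    p,e=tri(s,us,t,ut);show(n,p,e)
# pinks / black top, jar
for n,us,ut in(("pinkL",(338.5,302),(386.5,316.5)),("pinkR",(453,309),(492,257)),("black",(424.5,274),(447,232))):
    p,e=tri(s,us,t,ut);show(n,p,e)
show("jar top",onz(t,(172.5,305.5),.116))
E
```

```text
man top [ 448.4 -251.3  174.1] 0.0006016257745253233
top@185 [ 448.2 -248.5  185. ] 
side@185 [ 441.5 -253.3  185. ] 
s (390.50736808776855, 324.63008880615234) (17.63973617553711, 20.934232711791992) (6, 12, 20, 17)
collar@.096 [ 445.2 -251.6   96. ] 
t (430.9753694534302, 285.92064094543457) (21.22511863708496, 21.927024841308594) (6, 5, 19, 23)
collar@.096 [ 447.3 -251.2   96. ] 
foot FL side [607.3  64.6   0. ] 
foot FR side [ 586.5 -142.6    0. ] 
foot BR side [ 711.1 -155.5    0. ] 
FL top [600.8  62.   12. ] 
FR top [ 580.1 -144.2   12. ] 
FR [ 582.2 -143.3   12. ] 
board top L front [711.8  50.9 158. ] 
board top L front [709.6  48.8 158. ] 
tri [708.3  48.7 161.9] 0.0005376109406966417
board top R front [ 695.6 -157.9  158. ] 
board top R front [ 689.9 -155.8  158. ] 
tri [ 690.1 -157.3  162.2] 0.004563914669532832
tL [658.6   8.9 195.3] 0.0009168261596924241
t [658.4   8.4 197. ] 
s [656.8   8.5 197. ] 
t [660.6   8.9 188. ] 
s [664.9  12.7 188. ] 
tR [ 646.5 -102.7  181.6] 0.00039445273331238764
t [ 643.2 -101.8  197. ] 
s [ 632.9 -107.8  197. ] 
t [ 645.2 -102.4  188. ] 
s [ 640.8 -104.7  188. ] 
pL [598.9 -23.  116.9] 0.003152050167684702
pR [594.7 -60.  116.8] 9.190769701584688e-05
oL1 [604.5  33.8 126.7] 0.0006870876271815574
oL2 [598.9  -4.4 127.7] 0.0007664471559555846
oR1 [593.5 -77.9 124.1] 0.0014870432122160214
oR2 [ 587.7 -116.6  127.7] 0.0004774410308769911
stopL [679.8 -28.5 137.2] 8.192923708050519e-05
stopR [675.2 -71.7 136. ] 0.00021320991683182057
pinkL [ 397.2 -157.6  165.1] 0.000131398579037907
pinkR [ 493.5 -346.6  166.9] 0.0008778411234458933
black [ 539.4 -269.2  166.8] 0.0010408949523791464
jar top [424.2 220.9 116. ]
```

```bash
cat >> h.py <<'E'
def plan(target,ang):
    s=r.sense(); R=s["tcp_rot"]; d=R.T@(np.array(target)-s["tool_pos"])
    a=np.degrees(np.arctan2(R[1,0],R[0,0])); y=-(ang-a); y=(y+180)%360-180
    print("t",round(s["time"],2),"pos",np.round(s["tool_pos"]*1000,1),"ang",round(a,2),"F",np.round(s["force"],2),"gap",round(s["finger_gap"],3))
    print("tilt",np.round(R[:,2],4)); print("shift cm",np.round(d*100,2),"yaw",round(y,2))
E
python3 - <<'E'
from h import *
s=read_camera("side");t=read_camera("top")
for n,us,ut in(("blackpump",(50,262),(88,437)),("torchtop",(155,142),(65,248)),("pumpbase",(75,310),(115,420))):
    print(n,tri(s,us,t,ut))
print(onz(t,(115,420),.05),onz(t,(120,262),0.05))
plan((.447,-.2513,.25),-5.8)
plan((.280,.20,.30),30)
E
```

```text
blackpump (array([0.1944119 , 0.37068849, 0.15202506]), np.float64(0.011675877607157898))
torchtop (array([0.52326937, 0.37953704, 0.21413066]), np.float64(0.002257119775121871))
pumpbase (array([ 0.18860169,  0.38156966, -0.02404174]), np.float64(0.0004958861840326537))
[0.2053214  0.35377653 0.05      ] [0.50932654 0.34240915 0.05      ]
t 0.4 pos [213.6 506.8 231.2] ang 67.15 F [-0.36  0.1  -0.  ] gap 1.004
tilt [-1.e-04 -1.e-04 -1.e+00]
shift cm [-60.8   50.95  -1.87] yaw 72.95
t 0.4 pos [213.6 506.8 231.2] ang 67.15 F [-0.36  0.1  -0.  ] gap 1.004
tilt [-1.e-04 -1.e-04 -1.e+00]
shift cm [-25.69  18.03  -6.88] yaw 37.15
```

Emit:
jog_arm(plan=[[[0,0,-3.5,5,0.2],[-2,1.5,-6.5,12,0.2],[-5,3.5,-7,19,0.2],[-8.2,5.8,-7,26,0.2],[-11.5,8,-7,33,0.2]]])

```text
time: 0.82
tool_pos: [0.2426, 0.3684, 0.3015]
tcp_rot: [[0.83, 0.557, 0.001], [0.557, -0.83, 0.001], [0.001, -0.0, -1.0]]
force: [1.0, 0.2, 1.2]
finger_gap: 0.598
```

```bash
python3 - <<'E'
from h import *
plan((.447,-.2513,.25),-5.8)
plan((.30,.10,.29),-5.8)
E
```

```text
t 0.82 pos [242.6 368.4 301.5] ang 33.86 F [1.03 0.21 1.24] gap 0.598
tilt [ 6.e-04  6.e-04 -1.e+00]
shift cm [-17.56  62.85   5.12] yaw 39.66
t 0.82 pos [242.6 368.4 301.5] ang 33.86 F [1.03 0.21 1.24] gap 0.598
tilt [ 6.e-04  6.e-04 -1.e+00]
shift cm [-10.19  25.49   1.14] yaw 39.66
```

Emit:
jog_arm(plan=[[[-1.05,3.75,0,7,0.2],[-2.1,7.5,0,14,0.2],[-3.1,11.2,0,21,0.2],[-4.2,15,0,28,0.2],[-5.2,18.7,0,35,0.2]]])

```text
time: 1.23
tool_pos: [0.3045, 0.1841, 0.3015]
tcp_rot: [[1.0, -0.02, 0.001], [-0.02, -1.0, 0.0], [0.001, -0.0, -1.0]]
force: [1.6, 1.7, -0.1]
finger_gap: 0.601
```

```bash
python3 - <<'E'
from h import *
plan((.447,-.2513,.25),-5.8)
E
```

```text
t 1.23 pos [304.5 184.1 301.5] ang -1.16 F [ 1.61  1.73 -0.15] gap 0.601
tilt [ 8.e-04  3.e-04 -1.e+00]
shift cm [15.13 43.24  5.15] yaw 4.64
```

Emit:
jog_arm(plan=[[[1.3,3.8,0,1,0.2],[2.6,7.6,0,2,0.2],[4,11.4,0,3,0.2],[5.3,15.2,0,4,0.2],[6.6,19,0.5,4.6,0.2]]])

```text
time: 1.65
tool_pos: [0.368, -0.0072, 0.2972]
tcp_rot: [[0.995, -0.096, 0.002], [-0.096, -0.995, -0.0], [0.002, -0.0, -1.0]]
force: [1.1, 2.0, 0.1]
finger_gap: 0.601
```

```bash
python3 - <<'E'
from h import *
plan((.447,-.2513,.25),-5.8)
E
```

```text
t 1.65 pos [368.   -7.2 297.2] ang -5.51 F [1.15 1.98 0.06] gap 0.601
tilt [ 2.3e-03 -2.0e-04 -1.0e+00]
shift cm [10.2  23.54  4.75] yaw 0.29
```

Emit:
jog_arm(plan=[[[1.6,3.6,0,0,0.2],[3.2,7.2,0.5,0,0.2],[4.8,10.8,1,0,0.2],[6.4,14.4,1.5,0,0.2],[8,18,2,0,0.2]]])

```text
time: 2.07
tool_pos: [0.4304, -0.1941, 0.2761]
tcp_rot: [[0.995, -0.095, 0.0], [-0.095, -0.995, -0.0], [0.0, 0.0, -1.0]]
force: [0.4, 1.1, 0.2]
finger_gap: 0.594
```

```bash
python3 - <<'E'
from h import *
plan((.447,-.2513,.24),-5.8)
E
```

```text
t 2.07 pos [ 430.4 -194.1  276.1] ang -5.48 F [0.43 1.13 0.17] gap 0.594
tilt [ 4.e-04 -2.e-04 -1.e+00]
shift cm [2.2  5.54 3.61] yaw 0.32
```

Emit:
jog_arm(plan=[[[1,2.4,1,0,0.2],[1.8,4.4,2,0,0.2],[2.2,5.3,3,0,0.2],[2.2,5.3,3.6,0,0.2],[2.2,5.3,3.6,0,0.2]]])

```text
time: 2.48
tool_pos: [0.4466, -0.246, 0.2388]
tcp_rot: [[0.995, -0.095, -0.002], [-0.095, -0.995, 0.002], [-0.002, -0.001, -1.0]]
force: [-1.1, 0.7, -0.8]
finger_gap: 0.603
```

```bash
python3 - <<'E'
from h import *
plan((.447,-.2513,.136),-5.8)
s=read_camera("side");t=read_camera("top")
crop(s,330,210,160,120,5,"pics/s1.png");crop(t,360,230,150,110,5,"pics/t1.png")
E
```

```text
t 2.48 pos [ 446.6 -246.   238.8] ang -5.46 F [-1.08  0.74 -0.83] gap 0.603
tilt [-0.0021  0.0016 -1.    ]
shift cm [ 0.11  0.54 10.28] yaw 0.34
```

View pics/s1.png

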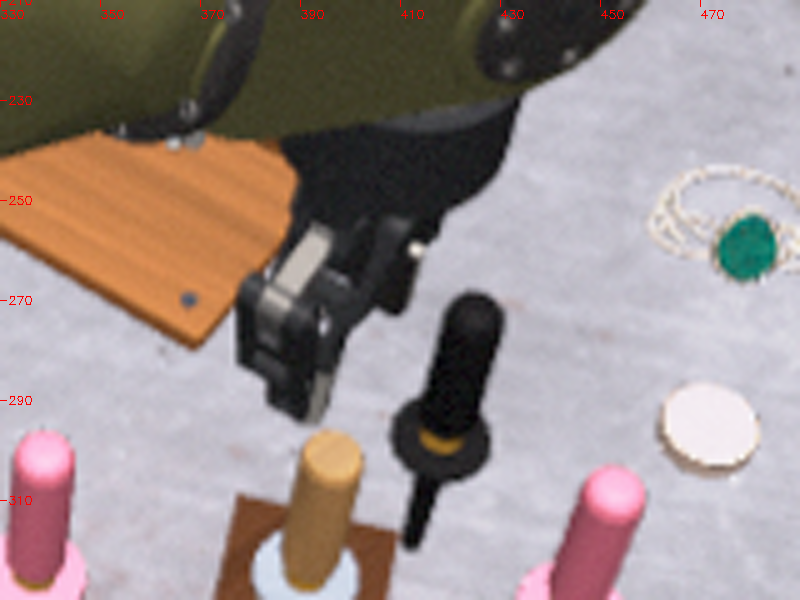

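View pics/t1.png

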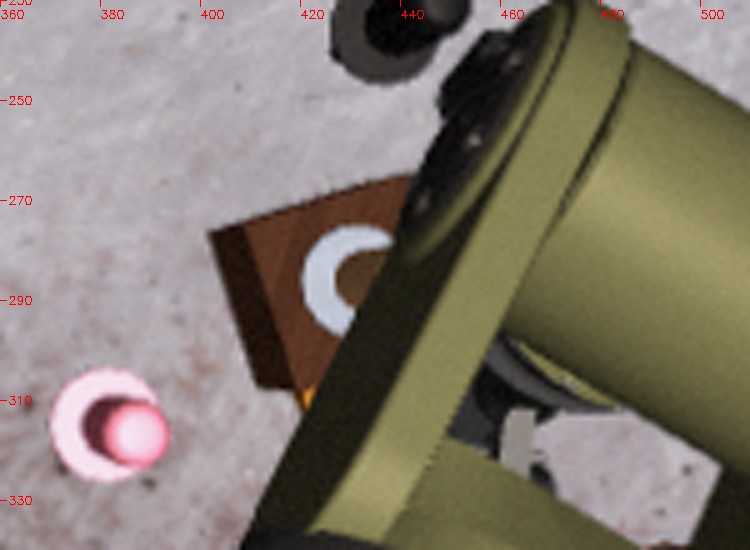

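Emit:
jog_arm(plan=[[[0.1,0.5,0.5,0.3,0.2],[0.1,0.5,1.5,0.3,0.2],[0.1,0.5,3,0.3,0.2],[0.1,0.5,4,0.3,0.2],[0.1,0.5,4,0.3,0.2]]])

```text
time: 3.0
tool_pos: [0.4469, -0.2511, 0.198]
tcp_rot: [[0.995, -0.1, -0.003], [-0.1, -0.995, 0.002], [-0.003, -0.002, -1.0]]
force: [0.6, -0.3, -0.2]
finger_gap: 0.604
```

```bash
python3 - <<'E'
from h import *
plan((.447,-.2513,.136),-5.8)
E
```

```text
t 3.0 pos [ 446.9 -251.1  198. ] ang -5.74 F [ 0.63 -0.26 -0.2 ] gap 0.604
tilt [-0.0028  0.0019 -1.    ]
shift cm [0.03 0.03 6.2 ] yaw 0.06
```

Emit:
jog_arm(plan=[[[0,0,1.5,0,0.2],[0,0,3,0,0.2],[0,0,4.5,0,0.2],[0,0,5.8,0,0.2],[0,0,6.2,0,0.2]]])

```text
time: 3.42
tool_pos: [0.4472, -0.2514, 0.1369]
tcp_rot: [[0.995, -0.1, -0.002], [-0.1, -0.995, 0.001], [-0.002, -0.001, -1.0]]
force: [0.0, -0.1, -0.6]
finger_gap: 0.601
```

Emit:
jog_arm(plan=[[[0,0,0,0,0],[0,0,0,0,-0.15],[0,0,0,0,-0.25],[0,0,0,0,-0.35],[0,0,0,0,-0.4]]], squeeze=20)

```text
time: 3.83
tool_pos: [0.4479, -0.2519, 0.1389]
tcp_rot: [[0.995, -0.1, 0.001], [-0.1, -0.995, -0.001], [0.001, 0.0, -1.0]]
force: [0.3, 0.2, 0.1]
finger_gap: 0.303
```

```bash
python3 - <<'E'
from h import *
plan((.447,-.2513,.136),-5.8)
s=read_camera("side")
crop(s,330,230,160,120,5,"pics/s2.png")
E
```

```text
t 3.83 pos [ 447.9 -251.9  138.9] ang -5.75 F [0.28 0.21 0.14] gap 0.303
tilt [ 9.e-04 -5.e-04 -1.e+00]
shift cm [-0.1  -0.05  0.29] yaw 0.05
```

View pics/s2.png

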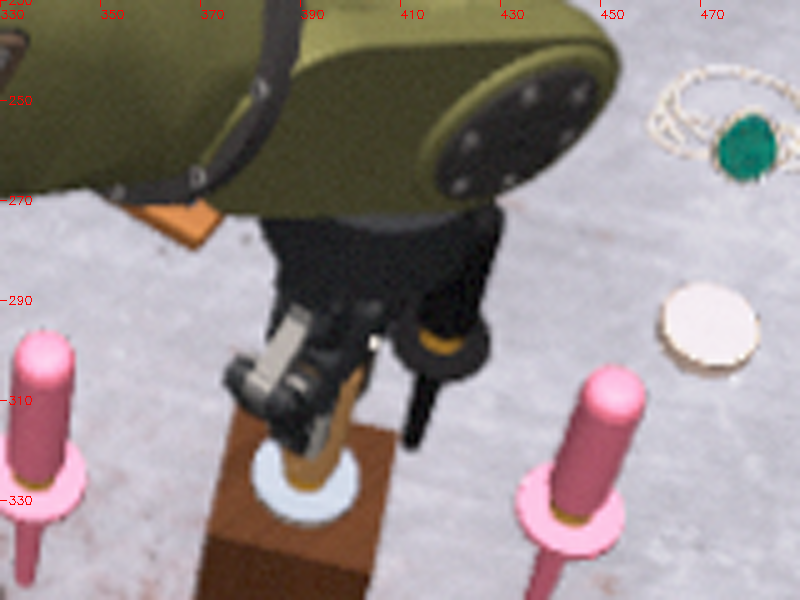

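The handle (about pixel 395,310 in side view) stands between the fingers. I'll close at 45 N.

Emit:
jog_arm(plan=[[[0,0,0,0,-0.5],[0,0,0,0,-0.6],[0,0,0,0,-0.8],[0,0,0,0,-1],[0,0,0,0,-1]]], squeeze=45)

```text
time: 4.3
tool_pos: [0.4477, -0.2519, 0.1389]
tcp_rot: [[0.995, -0.1, 0.0], [-0.1, -0.995, -0.0], [0.0, 0.0, -1.0]]
force: [-1.7, 1.2, 5.7]
finger_gap: 0.267
```

Emit:
jog_arm(plan=[[[0,0,0,0,-1],[0,0,0,0,-1],[0,0,0,0,-1],[0,0,-0.3,0,-1],[0,0,-0.5,0,-1]]])

```text
time: 4.72
tool_pos: [0.4476, -0.2518, 0.1434]
tcp_rot: [[0.995, -0.1, -0.0], [-0.1, -0.995, 0.0], [-0.0, -0.0, -1.0]]
force: [-0.5, -0.2, -2.6]
finger_gap: 0.267
```

```bash
python3 - <<'E'
from h import *
plan((.447,-.2513,.261),-5.8)
print(r.sense()["ft_torque"])
E
```

```text
t 4.72 pos [ 447.6 -251.8  143.4] ang -5.75 F [-0.54 -0.19 -2.57] gap 0.267
tilt [-3.e-04  2.e-04 -1.e+00]
shift cm [ -0.07  -0.04 -11.76] yaw 0.05
[ 0.03437965  0.0337037  -0.02539437]
```

Emit:
jog_arm(plan=[[[0,0,-1,0,-1],[0,0,-2.5,0,-1],[0,0,-4,0,-1],[0,0,-5.5,0,-1],[0,0,-7,0,-1]]])

```text
time: 5.13
tool_pos: [0.4476, -0.2517, 0.2147]
tcp_rot: [[0.995, -0.1, 0.0], [-0.1, -0.995, -0.0], [0.0, 0.0, -1.0]]
force: [-1.1, 0.5, -3.1]
finger_gap: 0.267
```

Emit:
jog_arm(plan=[[[0,0,-1.5,0,-1],[0,0,-3,0,-1],[0,0,-4.5,0,-1],[0,0,-5,0,-1],[0,0,-5,0,-1]]])

```text
time: 5.55
tool_pos: [0.448, -0.252, 0.2648]
tcp_rot: [[0.995, -0.1, 0.002], [-0.1, -0.995, -0.001], [0.002, 0.001, -1.0]]
force: [0.3, 0.1, -2.2]
finger_gap: 0.269
```

```bash
python3 - <<'E'
from h import *
plan((.58,-.042,.262),-5.8)
print(r.sense()["ft_torque"])
s=read_camera("side")
t=read_camera("top")
crop(s,320,180,160,150,4,"pics/s3.png")
crop(t,360,200,150,120,4,"pics/t3.png")
E
```

```text
t 5.55 pos [ 448.  -252.   264.8] ang -5.75 F [ 0.27  0.1  -2.2 ] gap 0.269
tilt [ 0.002  -0.0013 -1.    ]
shift cm [ 11.03 -22.22   0.27] yaw 0.05
[ 0.02538222 -0.00120129 -0.027674  ]
```

View pics/s3.png

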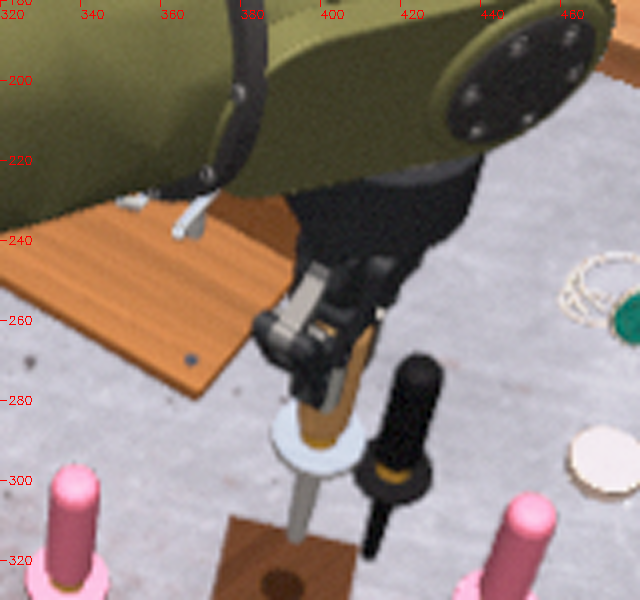

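```bash
python3 - <<'E'
from h import *
s=read_camera("side");t=read_camera("top")
f=lambda p:np.round(p*1000,1)
L=onz(t,(287.3,173.3),.128);R=onz(t,(348.7,178.7),.128)
print("top collars",f(L),f(R),f((L+R)/2),np.degrees(np.arctan2(*(L-R)[:2])))
# side collars: L ellipse x321..338.5 ; R x 361.5..380
L2=onz(s,(329.8,197.3),.128);R2=onz(s,(371.2,219),.128)
print("side",f(L2),f(R2),f((L2+R2)/2),np.degrees(np.arctan2(*(L2-R2)[:2])))
# middle prong centreline at two rows in top @ .112
for u,v in((310.2,181.7),(324.8,182.5),(308.8,198),(323.5,199)): print(f(onz(t,(u,v),.112)))
print(proj(t,[[.655,-.048,.112],[.631,-.0455,.112]]),proj(s,[[.655,-.048,.112],[.631,-.0455,.112]]))
E
```

```text
top collars [658.2   8.  128. ] [ 645.4 -103.4  128. ] [651.8 -47.7 128. ] 6.575825615054385
side [653.2   5.9 128. ] [ 644.2 -103.9  128. ] [648.7 -49.  128. ] 4.675475385862965
[644.9 -33.2 112. ]
[642.7 -60.1 112. ]
[614.5 -29.9 112. ]
[611.9 -56.8 112. ]
[[318.07524273 176.13565058]
 [317.06618044 188.93472708]] [[350.65598276 210.81379729]
 [344.56090795 217.19946795]]
```

Emit:
jog_arm(plan=[[[1.5,-3,0,0,-1],[3,-6.2,0,0,-1],[4.7,-9.6,0,0,-1],[6.4,-13,0,0,-1],[7.8,-15.8,0,0,-1]]])

```text
time: 6.17
tool_pos: [0.5418, -0.1002, 0.2625]
tcp_rot: [[0.995, -0.1, -0.001], [-0.1, -0.995, 0.001], [-0.001, -0.0, -1.0]]
force: [0.5, -0.3, -3.0]
finger_gap: 0.275
```

```bash
python3 - <<'E'
from h import *
plan((.58,-.042,.262),-5.8)
E
```

```text
t 6.17 pos [ 541.8 -100.2  262.5] ang -5.72 F [ 0.53 -0.3  -2.99] gap 0.275
tilt [-1.1e-03  5.0e-04 -1.0e+00]
shift cm [ 3.22 -6.17  0.05] yaw 0.08
```

Emit:
jog_arm(plan=[[[1.3,-1.6,0,0,-1],[2.8,-3.4,0,0,-1],[4.2,-4.8,0,0,-1],[5.3,-5.5,0,0.2,-1],[5.8,-5.8,0,0.2,-1]]])

```text
time: 6.58
tool_pos: [0.6054, -0.0494, 0.2619]
tcp_rot: [[0.995, -0.103, -0.002], [-0.103, -0.995, 0.0], [-0.002, -0.0, -1.0]]
force: [-0.6, -0.5, -2.9]
finger_gap: 0.267
```

```bash
python3 - <<'E'
from h import *
plan((.626,-.045,.262),-6)
E
```

```text
t 6.58 pos [605.4 -49.4 261.9] ang -5.88 F [-0.56 -0.48 -2.87] gap 0.267
tilt [-1.7e-03  4.0e-04 -1.0e+00]
shift cm [ 2.   -0.65 -0.01] yaw 0.12
```

Emit:
jog_arm(plan=[[[0.6,-0.2,0,0.1,-1],[1.2,-0.4,0,0.1,-1],[1.8,-0.6,0,0.1,-1],[2,-0.65,0,0.1,-1],[2,-0.65,0,0.1,-1]]])

```text
time: 7.0
tool_pos: [0.6254, -0.0464, 0.2631]
tcp_rot: [[0.994, -0.106, -0.0], [-0.106, -0.994, -0.0], [-0.0, 0.0, -1.0]]
force: [-1.0, -0.0, -2.4]
finger_gap: 0.264
```

Emit:
jog_arm(plan=[[[0,0,0,0,-1],[0,0,0,0,-1],[0,0,0,0,-1],[0,0,0,0,-1],[0,0,0,0,-1]]])

```text
time: 7.42
tool_pos: [0.6251, -0.0462, 0.2634]
tcp_rot: [[0.994, -0.105, 0.0], [-0.105, -0.994, -0.0], [0.0, 0.0, -1.0]]
force: [0.6, 0.2, -2.4]
finger_gap: 0.267
```

```bash
python3 - <<'E'
from h import *
plan((.626,-.045,.262),-6)
s=read_camera("side")
t=read_camera("top")
crop(s,270,120,180,150,4,"pics/s4.png")
crop(t,240,110,160,130,4,"pics/t4.png")
E
```

```text
t 7.42 pos [625.1 -46.2 263.4] ang -6.05 F [ 0.63  0.17 -2.35] gap 0.267
tilt [ 1.e-04 -0.e+00 -1.e+00]
shift cm [ 0.08 -0.13  0.14] yaw -0.05
```

View pics/s4.png

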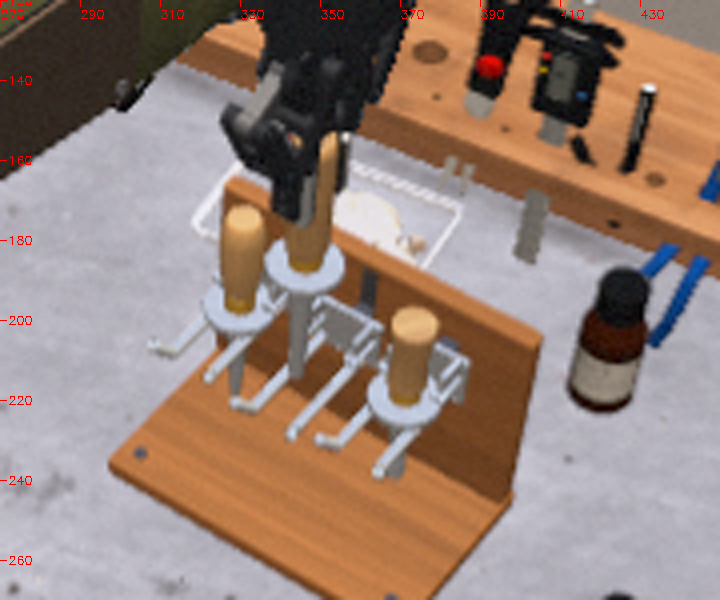

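View pics/t4.png

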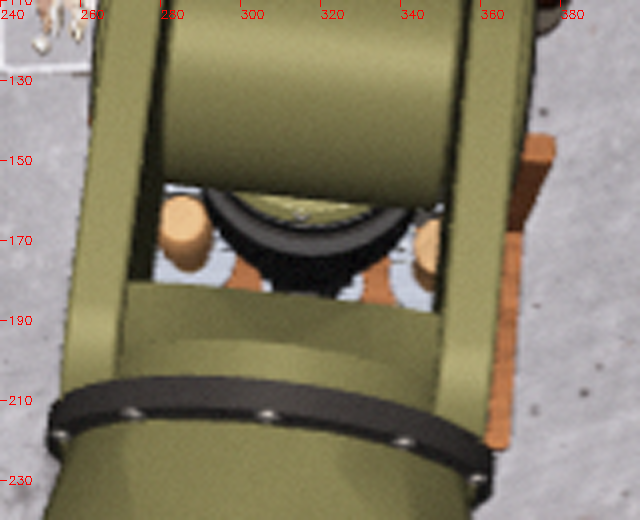

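```bash
python3 - <<'E'
from h import *
s=read_camera("side")
im=s["pixels"][175:200,330:362].astype(int); m=((im.min(2)>135)&(im.max(2)-im.min(2)<60)).astype(np.uint8)
cs,_=cv2.findContours(m,cv2.RETR_EXTERNAL,cv2.CHAIN_APPROX_NONE); q=max(cs,key=cv2.contourArea)
el=cv2.fitEllipse(cv2.convexHull(q)); c=(el[0][0]+330,el[0][1]+175);print(c,el[1],cv2.boundingRect(q))
print(onz(s,c,.2205)*1000, onz(s,(346.2,186.2),.2205)*1000)
print(proj(s,[[.6265,-.0452,.2205]]))
# middle prongs in side view at z .112: centre line
for u,v in((347.5,206.5),(360.5,213.5),(336,217.5),(347,225)): print(onz(s,(u,v),.112)*1000)
E
```

```text
(340.9270191192627, 189.20428085327148) (17.372352600097656, 30.692338943481445) (0, 5, 26, 20)
[607.79013977 -42.53663059 220.5       ] [621.07808223 -47.67275082 220.5       ]
[[346.41114724 184.1568685 ]]
[662.81508535 -35.60853093 112.        ]
[659.46076632 -70.76640365 112.        ]
[620.19899329 -29.59872159 112.        ]
[613.72805942 -61.16588897 112.        ]
```

```bash
python3 - <<'E'
from h import *
s=read_camera("side")
cv2.imwrite("pics/s5.png",cv2.resize(s["pixels"][180:235,320:375],None,fx=10,fy=10,interpolation=cv2.INTER_CUBIC))
for u,v in((341,213),(350,221)): print(onz(s,(u,v),.112)*1000)
E
```

```text
[637.81226262 -32.60077721 112.        ]
[627.48517219 -61.24848351 112.        ]
```

View pics/s5.png

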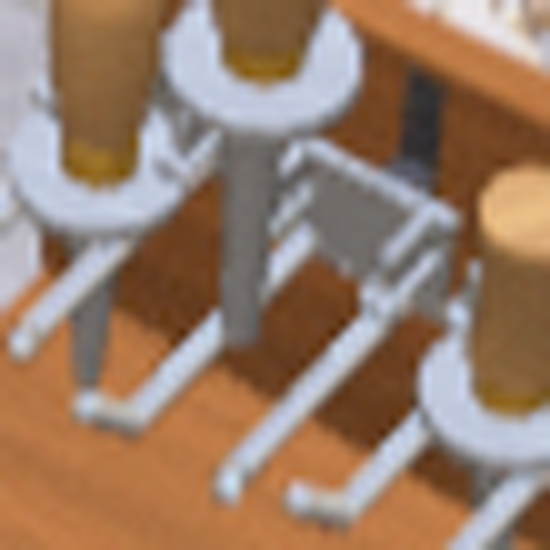

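```bash
python3 - <<'E'
from h import *
s=read_camera("side")
P=[onz(s,u,.112)*1000 for u in((351,204),(335,221),(359,210),(344,227.5))]
for p in P: print(p)
def yat(a,b,x): return a[1]+(b[1]-a[1])*(x-a[0])/(b[0]-a[0])
for x in (620,627,650): print(x,yat(P[0],P[1],x),yat(P[2],P[3],x),(yat(P[0],P[1],x)+yat(P[2],P[3],x))/2)
print(onz(s,(346.3,185.6),.2205)*1000)
E
```

```text
[673.75651938 -38.72764616 112.        ]
[610.02388962 -32.77308691 112.        ]
[667.05060885 -62.92632125 112.        ]
[603.91441489 -58.99848809 112.        ]
620 -33.70515797807551 -59.99920559754258 -46.852181787809045
627 -34.35917013706564 -60.43469007015276 -47.3969301036092
650 -36.508067230890326 -61.86556762301481 -49.18681742695257
[622.70823909 -47.01550078 220.5       ]
```

Emit:
jog_arm(plan=[[[0.05,-0.05,0.8,0,-1],[0.05,-0.05,1.8,0,-1],[0.05,-0.05,2.8,0,-1],[0.05,-0.05,3.8,0,-1],[0.05,-0.05,4.5,0,-1]]])

```text
time: 8.08
tool_pos: [0.6253, -0.0457, 0.2162]
tcp_rot: [[0.994, -0.105, -0.002], [-0.105, -0.994, 0.0], [-0.002, -0.0, -1.0]]
force: [0.1, -0.6, -3.2]
finger_gap: 0.267
```

Emit:
jog_arm(plan=[[[0,0,0.5,0,-1],[0,0,1,0,-1],[0,0,1.5,0,-1],[0,0,1.8,0,-1],[0,0,2,0,-1]]])

```text
time: 8.5
tool_pos: [0.6257, -0.0457, 0.198]
tcp_rot: [[0.994, -0.105, -0.0], [-0.105, -0.994, 0.0], [-0.0, -0.0, -1.0]]
force: [0.2, -0.5, -2.0]
finger_gap: 0.27
```

```bash
python3 - <<'E'
from h import *
plan((.626,-.0456,.161),-6)
s=read_camera("side")
cv2.imwrite("pics/s6.png",cv2.resize(s["pixels"][165:240,305:390],None,fx=8,fy=8,interpolation=cv2.INTER_CUBIC))
E
```

```text
t 8.5 pos [625.7 -45.7 198. ] ang -6.05 F [ 0.21 -0.5  -2.03] gap 0.27
tilt [-1.e-04  0.e+00 -1.e+00]
shift cm [ 0.03 -0.01  3.7 ] yaw -0.05
```

View pics/s6.png

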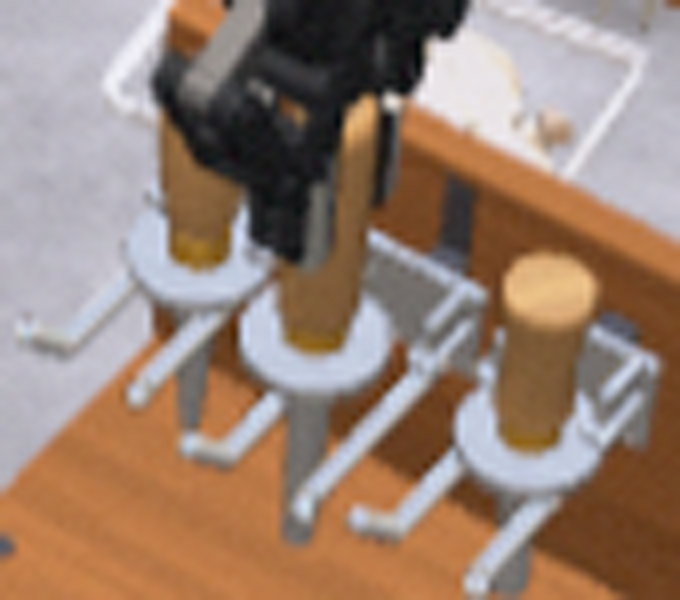

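Emit:
jog_arm(plan=[[[0,0,0.3,0,-1],[0,0,0.6,0,-1],[0,0,0.9,0,-1],[0,0,1.2,0,-1],[0,0,1.4,0,-1]]])

```text
time: 8.97
tool_pos: [0.6257, -0.0457, 0.1838]
tcp_rot: [[0.994, -0.105, -0.0], [-0.105, -0.994, 0.0], [-0.0, -0.0, -1.0]]
force: [-0.8, 1.3, -3.3]
finger_gap: 0.268
```

Emit:
jog_arm(plan=[[[0,0,0.1,0,-1],[0,0,0.3,0,-1],[0,0,0.5,0,-1],[0,0,0.7,0,-1],[0,0,0.8,0,-1]]])

```text
time: 9.38
tool_pos: [0.6257, -0.0457, 0.176]
tcp_rot: [[0.994, -0.105, -0.0], [-0.105, -0.994, 0.0], [-0.0, -0.0, -1.0]]
force: [-0.2, -0.5, -3.3]
finger_gap: 0.27
```

Emit:
jog_arm(plan=[[[0,0,0.1,0,-1],[0,0,0.2,0,-1],[0,0,0.3,0,-1],[0,0,0.4,0,-1],[0,0,0.4,0,-1]]])

```text
time: 9.8
tool_pos: [0.6257, -0.0457, 0.1721]
tcp_rot: [[0.994, -0.105, -0.0], [-0.105, -0.994, 0.0], [-0.0, -0.0, -1.0]]
force: [0.7, 0.6, -1.0]
finger_gap: 0.268
```

Emit:
jog_arm(plan=[[[0,0,0.1,0,-1],[0,0,0.2,0,-1],[0,0,0.25,0,-1],[0,0,0.3,0,-1],[0,0,0.3,0,-1]]])

```text
time: 10.22
tool_pos: [0.6257, -0.0457, 0.1691]
tcp_rot: [[0.994, -0.105, -0.0], [-0.105, -0.994, 0.0], [-0.0, 0.0, -1.0]]
force: [-0.4, 0.1, -2.5]
finger_gap: 0.269
```

Emit:
jog_arm(plan=[[[0,0,0.1,0,-1],[0,0,0.2,0,-1],[0,0,0.25,0,-1],[0,0,0.3,0,-1],[0,0,0.3,0,-1]]])

```text
time: 10.63
tool_pos: [0.6257, -0.0457, 0.1661]
tcp_rot: [[0.994, -0.105, -0.0], [-0.105, -0.994, 0.0], [-0.0, 0.0, -1.0]]
force: [-0.2, -0.8, -2.4]
finger_gap: 0.269
```

Not touching yet (collar about 117 mm); smaller steps now.

Emit:
jog_arm(plan=[[[0,0,0.05,0,-1],[0,0,0.1,0,-1],[0,0,0.15,0,-1],[0,0,0.2,0,-1],[0,0,0.2,0,-1]]])

```text
time: 11.05
tool_pos: [0.6257, -0.0457, 0.1642]
tcp_rot: [[0.994, -0.105, -0.0], [-0.105, -0.994, -0.0], [-0.0, 0.0, -1.0]]
force: [-0.7, 0.3, -3.1]
finger_gap: 0.27
```

Emit:
jog_arm(plan=[[[0,0,0.05,0,-1],[0,0,0.1,0,-1],[0,0,0.15,0,-1],[0,0,0.15,0,-1],[0,0,0.15,0,-1]]])

```text
time: 11.47
tool_pos: [0.6258, -0.0457, 0.1628]
tcp_rot: [[0.994, -0.105, -0.0], [-0.105, -0.994, 0.0], [-0.0, -0.0, -1.0]]
force: [-0.5, -0.3, -2.1]
finger_gap: 0.272
```

Emit:
jog_arm(plan=[[[0,0,0.05,0,-1],[0,0,0.1,0,-1],[0,0,0.15,0,-1],[0,0,0.15,0,-1],[0,0,0.15,0,-1]]])

```text
time: 11.88
tool_pos: [0.6258, -0.0457, 0.1615]
tcp_rot: [[0.994, -0.105, 0.0], [-0.105, -0.994, -0.0], [0.0, 0.0, -1.0]]
force: [-0.3, 0.0, -0.2]
finger_gap: 0.267
```

Emit:
jog_arm(plan=[[[0,0,0.05,0,-1],[0,0,0.1,0,-1],[0,0,0.1,0,-1],[0,0,0.1,0,-1],[0,0,0.1,0,-1]]])

```text
time: 12.3
tool_pos: [0.6258, -0.0457, 0.1605]
tcp_rot: [[0.994, -0.105, 0.0], [-0.105, -0.994, -0.0], [0.0, 0.0, -1.0]]
force: [-0.5, 0.8, 2.6]
finger_gap: 0.267
```

```bash
python3 - <<'E'
from h import *
plan((.652,-.0477,.1617),-6)
s=read_camera("side")
cv2.imwrite("pics/s7.png",cv2.resize(s["pixels"][165:240,305:390],None,fx=8,fy=8,interpolation=cv2.INTER_CUBIC))
E
```

```text
t 12.3 pos [625.8 -45.7 160.5] ang -6.05 F [-0.48  0.85  2.56] gap 0.267
tilt [ 4.e-04 -1.e-04 -1.e+00]
shift cm [ 2.62 -0.08 -0.12] yaw -0.05
```

View pics/s7.png

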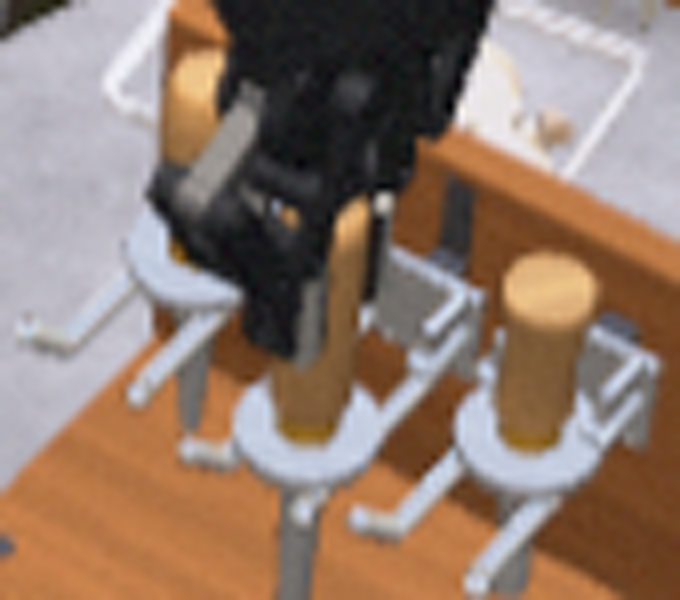

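Emit:
jog_arm(plan=[[[0,0,-0.05,0,-1],[0,0,-0.1,0,-1],[0.1,0,-0.1,0,-1],[0.25,0,-0.1,0,-1],[0.4,0,-0.1,0,-1]]])

```text
time: 12.77
tool_pos: [0.6297, -0.0461, 0.1611]
tcp_rot: [[0.994, -0.105, -0.001], [-0.105, -0.994, 0.0], [-0.001, 0.0, -1.0]]
force: [-1.7, 0.5, 0.8]
finger_gap: 0.267
```

Emit:
jog_arm(plan=[[[0.1,0,0,0,-1],[0.2,0,0,0,-1],[0.3,0,0,0,-1],[0.4,0,0,0,-1],[0.5,0,0,0,-1]]])

```text
time: 13.18
tool_pos: [0.6348, -0.0466, 0.1612]
tcp_rot: [[0.994, -0.105, -0.0], [-0.105, -0.994, 0.0], [-0.0, -0.0, -1.0]]
force: [-2.2, -0.5, 0.7]
finger_gap: 0.271
```

Emit:
jog_arm(plan=[[[0.1,0,-0.04,0,-1],[0.2,0,-0.04,0,-1],[0.3,0,-0.04,0,-1],[0.4,0,-0.04,0,-1],[0.5,0,-0.04,0,-1]]])

```text
time: 13.6
tool_pos: [0.6398, -0.0472, 0.1616]
tcp_rot: [[0.994, -0.105, -0.0], [-0.105, -0.994, 0.0], [-0.0, -0.0, -1.0]]
force: [-2.3, 0.0, -0.5]
finger_gap: 0.269
```

Emit:
jog_arm(plan=[[[0.1,0,0,0,-1],[0.2,0,0,0,-1],[0.3,0,0,0,-1],[0.4,0,0,0,-1],[0.4,0,0,0,-1]]])

```text
time: 14.02
tool_pos: [0.6438, -0.0476, 0.1617]
tcp_rot: [[0.994, -0.105, 0.0], [-0.105, -0.994, -0.0], [0.0, -0.0, -1.0]]
force: [-0.2, -0.1, -0.3]
finger_gap: 0.268
```

```bash
python3 - <<'E'
from h import *
plan((.652,-.0477,.1617),-6)
s=read_camera("side")
cv2.imwrite("pics/s8.png",cv2.resize(s["pixels"][165:240,305:390],None,fx=8,fy=8,interpolation=cv2.INTER_CUBIC))
E
```

```text
t 14.02 pos [643.8 -47.6 161.7] ang -6.05 F [-0.24 -0.08 -0.27] gap 0.268
tilt [ 2.e-04 -0.e+00 -1.e+00]
shift cm [ 0.81 -0.08 -0.  ] yaw -0.05
```

View pics/s8.png

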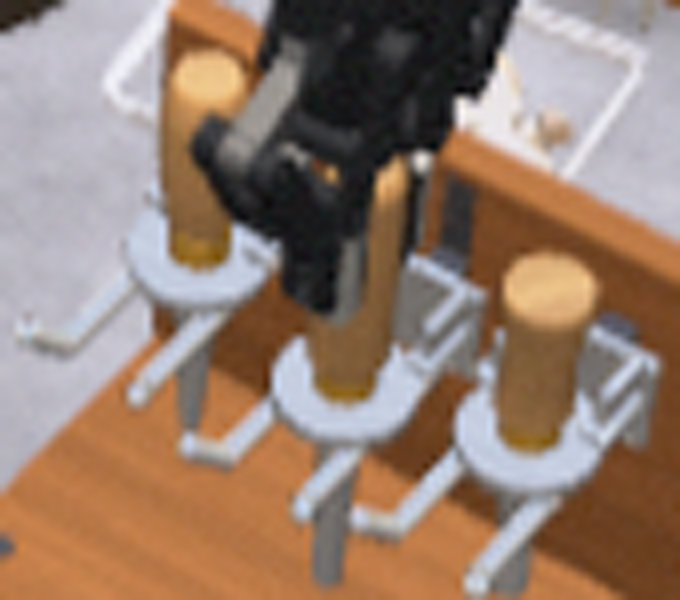

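Emit:
jog_arm(plan=[[[0.1,0,0,0,-1],[0.2,0,0,0,-1],[0.3,0,0,0,-1],[0.4,0,0,0,-1],[0.4,0,0,0,-1]]])

```text
time: 14.48
tool_pos: [0.6478, -0.048, 0.1617]
tcp_rot: [[0.994, -0.105, 0.0], [-0.105, -0.994, -0.0], [0.0, 0.0, -1.0]]
force: [-0.2, -0.1, -1.2]
finger_gap: 0.27
```

Emit:
jog_arm(plan=[[[0.05,0,0,0,-1],[0.1,0,0,0,-1],[0.15,0,0,0,-1],[0.2,0,0,0,-1],[0.2,0,0,0,-1]]])

```text
time: 14.9
tool_pos: [0.6497, -0.0483, 0.1617]
tcp_rot: [[0.994, -0.105, 0.0], [-0.105, -0.994, -0.0], [0.0, 0.0, -1.0]]
force: [-0.4, -1.3, -0.2]
finger_gap: 0.269
```

Emit:
jog_arm(plan=[[[0.05,0,0,0,-1],[0.1,0,0,0,-1],[0.15,0,0,0,-1],[0.15,0,0,0,-1],[0.15,0,0,0,-1]]])

```text
time: 15.32
tool_pos: [0.6512, -0.0484, 0.1617]
tcp_rot: [[0.994, -0.105, 0.0], [-0.105, -0.994, -0.0], [0.0, 0.0, -1.0]]
force: [-1.2, -0.3, -1.0]
finger_gap: 0.273
```

Emit:
jog_arm(plan=[[[0.05,0,0,0,-1],[0.1,0,0,0,-1],[0.15,0,0,0,-1],[0.15,0,0,0,-1],[0.15,0,0,0,-1]]])

```text
time: 15.73
tool_pos: [0.6527, -0.0485, 0.1617]
tcp_rot: [[0.994, -0.105, 0.0], [-0.105, -0.994, 0.0], [0.0, -0.0, -1.0]]
force: [-1.4, -0.4, -0.0]
finger_gap: 0.271
```

Emit:
jog_arm(plan=[[[0.05,0,0,0,-1],[0.1,0,0,0,-1],[0.1,0,0,0,-1],[0.1,0,0,0,-1],[0.1,0,0,0,-1]]])

```text
time: 16.15
tool_pos: [0.6537, -0.0486, 0.1617]
tcp_rot: [[0.994, -0.105, 0.0], [-0.105, -0.994, -0.0], [0.0, -0.0, -1.0]]
force: [-1.2, 0.6, -1.2]
finger_gap: 0.27
```

Emit:
jog_arm(plan=[[[0.05,0,0,0,-1],[0.1,0,0,0,-1],[0.1,0,0,0,-1],[0.1,0,0,0,-1],[0.1,0,0,0,-1]]])

```text
time: 16.57
tool_pos: [0.6546, -0.0488, 0.1617]
tcp_rot: [[0.994, -0.105, 0.0], [-0.105, -0.994, -0.0], [0.0, 0.0, -1.0]]
force: [-0.4, -0.5, -0.7]
finger_gap: 0.269
```

Emit:
jog_arm(plan=[[[0.05,0,0,0,-1],[0.1,0,0,0,-1],[0.1,0,0,0,-1],[0.1,0,0,0,-1],[0.1,0,0,0,-1]]])

```text
time: 16.98
tool_pos: [0.6556, -0.0488, 0.1617]
tcp_rot: [[0.994, -0.105, 0.0], [-0.105, -0.994, -0.0], [0.0, -0.0, -1.0]]
force: [-1.3, 0.3, -0.4]
finger_gap: 0.267
```

Emit:
jog_arm(plan=[[[0.05,0,0,0,-1],[0.1,0,0,0,-1],[0.1,0,0,0,-1],[0.1,0,0,0,-1],[0.1,0,0,0,-1]]])

```text
time: 17.4
tool_pos: [0.6561, -0.0489, 0.1615]
tcp_rot: [[0.994, -0.105, -0.002], [-0.105, -0.994, 0.0], [-0.002, -0.0, -1.0]]
force: [-5.9, 0.4, -0.1]
finger_gap: 0.269
```

Emit:
jog_arm(plan=[[[0.05,0,0,0,-1],[0.1,0,0,0,-1],[0.1,0,0,0,-1],[0.1,0,0,0,-1],[0.1,0,0,0,-1]]])

```text
time: 17.82
tool_pos: [0.6566, -0.0489, 0.1612]
tcp_rot: [[0.994, -0.105, -0.003], [-0.105, -0.994, 0.0], [-0.003, -0.0, -1.0]]
force: [-9.7, 0.3, 1.8]
finger_gap: 0.268
```

```bash
python3 - <<'E'
from h import *
plan((.652,-.0477,.1617),-6)
s=read_camera("side")
cv2.imwrite("pics/s9.png",cv2.resize(s["pixels"][165:240,305:390],None,fx=8,fy=8,interpolation=cv2.INTER_CUBIC))
E
```

```text
t 17.82 pos [656.6 -48.9 161.2] ang -6.05 F [-9.7   0.33  1.84] gap 0.268
tilt [-3.4e-03  4.0e-04 -1.0e+00]
shift cm [-0.47 -0.08 -0.05] yaw -0.05
```

View pics/s9.png

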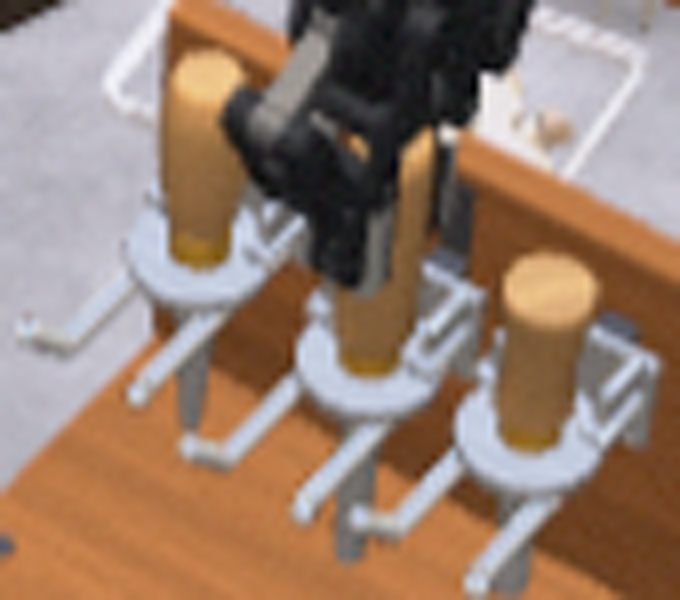

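Stop felt (−10 N at x = 0.656, within the 0.652–0.658 the views gave). Ease off the push, then release.

Emit:
jog_arm(plan=[[[-0.05,0,0,0,-1],[-0.1,0,-0.02,0,-1],[-0.13,0,-0.03,0,-1],[-0.13,0,-0.03,0,-1],[-0.13,0,-0.03,0,-1]]])

```text
time: 18.28
tool_pos: [0.656, -0.0489, 0.1618]
tcp_rot: [[0.994, -0.105, -0.001], [-0.105, -0.994, 0.0], [-0.001, 0.0, -1.0]]
force: [-5.1, 0.3, -0.7]
finger_gap: 0.271
```

Emit:
jog_arm(plan=[[[-0.03,0,0,0,-1],[-0.05,0,0,0,-1],[-0.05,0,0,0,-1],[-0.05,0,0,0,-1],[-0.05,0,0,0,-1]]], squeeze=20)

```text
time: 18.7
tool_pos: [0.6558, -0.0489, 0.162]
tcp_rot: [[0.994, -0.105, 0.0], [-0.105, -0.994, -0.0], [0.0, -0.0, -1.0]]
force: [-3.2, 0.3, -1.6]
finger_gap: 0.269
```

Emit:
jog_arm(plan=[[[0,0,0,0,-0.45],[0,0,0,0,-0.4],[0,0,0,0,-0.35],[0,0,0,0,-0.3],[0,0,0,0,-0.25]]])

```text
time: 19.12
tool_pos: [0.656, -0.0489, 0.1622]
tcp_rot: [[0.994, -0.105, 0.001], [-0.105, -0.994, -0.0], [0.001, 0.0, -1.0]]
force: [-0.6, 0.3, -0.1]
finger_gap: 0.374
```

Emit:
jog_arm(plan=[[[0,0,0,0,-0.22],[0,0,0,0,-0.22],[0,0,0,0,-0.22],[0,0,0,0,-0.22],[0,0,0,0,-0.22]]])

```text
time: 19.53
tool_pos: [0.6558, -0.0488, 0.162]
tcp_rot: [[0.994, -0.105, -0.0], [-0.105, -0.994, 0.0], [-0.0, -0.0, -1.0]]
force: [-0.1, -0.2, 1.0]
finger_gap: 0.392
```

```bash
python3 - <<'E'
from h import *
plan((.656,-.0489,.24),-6)
s=read_camera("side")
cv2.imwrite("pics/s10.png",cv2.resize(s["pixels"][165:240,305:390],None,fx=8,fy=8,interpolation=cv2.INTER_CUBIC))
E
```

```text
t 19.53 pos [655.8 -48.8 162. ] ang -6.05 F [-0.13 -0.19  0.98] gap 0.392
tilt [-0.  0. -1.]
shift cm [ 0.02  0.   -7.8 ] yaw -0.05
```

View pics/s10.png

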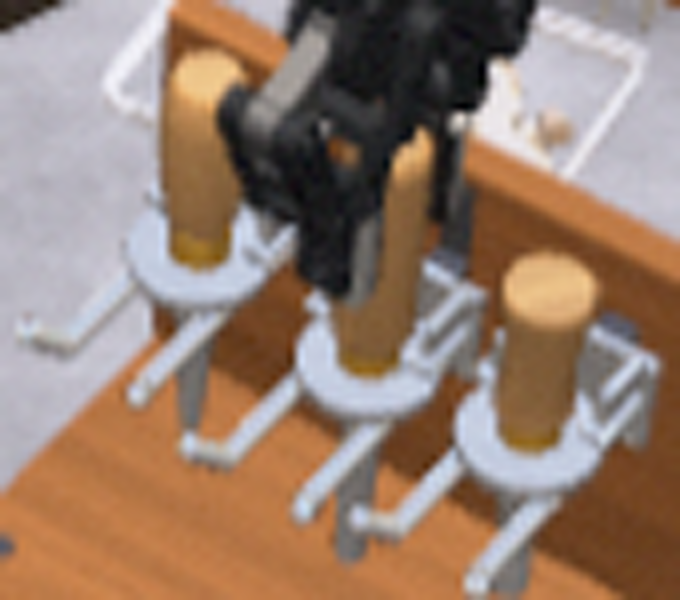

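Emit:
jog_arm(plan=[[[0,0,-0.5,0,-0.22],[0,0,-1.2,0,-0.22],[0,0,-2.2,0,-0.22],[0,0,-3.2,0,-0.22],[0,0,-4.2,0,-0.22]]])

```text
time: 20.0
tool_pos: [0.6559, -0.0489, 0.2057]
tcp_rot: [[0.994, -0.105, 0.001], [-0.105, -0.994, -0.0], [0.001, 0.0, -1.0]]
force: [-0.1, 0.1, 0.0]
finger_gap: 0.39
```

Emit:
jog_arm(plan=[[[0,0,-1.5,0,-0.22],[0,0,-3,0,-0.22],[0,0,-4.5,0,-0.22],[0,0,-6,0,-0.22],[0,0,-7,0,-0.22]]])

```text
time: 20.42
tool_pos: [0.656, -0.0489, 0.2767]
tcp_rot: [[0.994, -0.105, 0.002], [-0.105, -0.994, -0.0], [0.002, 0.0, -1.0]]
force: [-0.3, 1.0, 0.5]
finger_gap: 0.39
```

Emit:
jog_arm(plan=[[[-3,0,-1,0,-0.22],[-6.5,0,-2,0,-0.22],[-10,0,-2,0,-0.22],[-13.5,0,-2,0,-0.22],[-16,0,-2,0,-0.22]]])

```text
time: 20.83
tool_pos: [0.4943, -0.0317, 0.2947]
tcp_rot: [[0.994, -0.105, 0.001], [-0.105, -0.994, -0.0], [0.001, 0.0, -1.0]]
force: [0.8, 0.5, 0.7]
finger_gap: 0.388
```

Emit:
jog_arm(plan=[[[-2.5,0,0,0,-0.22],[-4,0,0,0,-0.22],[-4,0,0,0,-0.22],[-4,0,0,0,-0.22],[-4,0,0,0,-0.22]]])

```text
time: 21.25
tool_pos: [0.4574, -0.0279, 0.2944]
tcp_rot: [[0.994, -0.105, 0.001], [-0.105, -0.994, -0.0], [0.001, 0.0, -1.0]]
force: [-0.1, 0.1, -0.3]
finger_gap: 0.39
```

```bash
python3 - <<'E'
from h import *
plan((.656,-.0489,.24),-6)
s=read_camera("side");t=read_camera("top")
cv2.imwrite("pics/s11.png",cv2.resize(s["pixels"][155:245,290:400],None,fx=7,fy=6.5,interpolation=cv2.INTER_CUBIC))
cv2.imwrite("pics/t11.png",cv2.resize(t["pixels"][125:230,255:390],None,fx=5,fy=5,interpolation=cv2.INTER_CUBIC))
E
```

```text
t 21.25 pos [457.4 -27.9 294.4] ang -6.05 F [-0.12  0.11 -0.27] gap 0.39
tilt [ 7.e-04 -1.e-04 -1.e+00]
shift cm [19.97 -0.    5.45] yaw -0.05
```

View pics/s11.png

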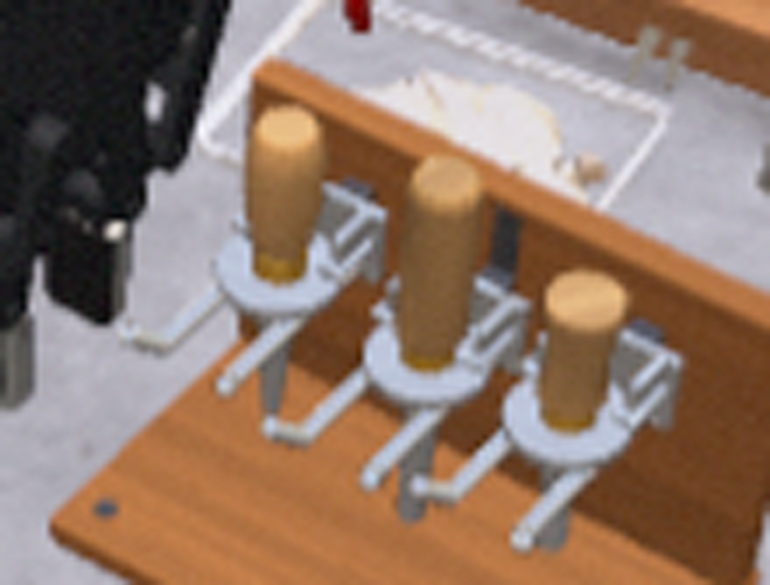

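View pics/t11.png

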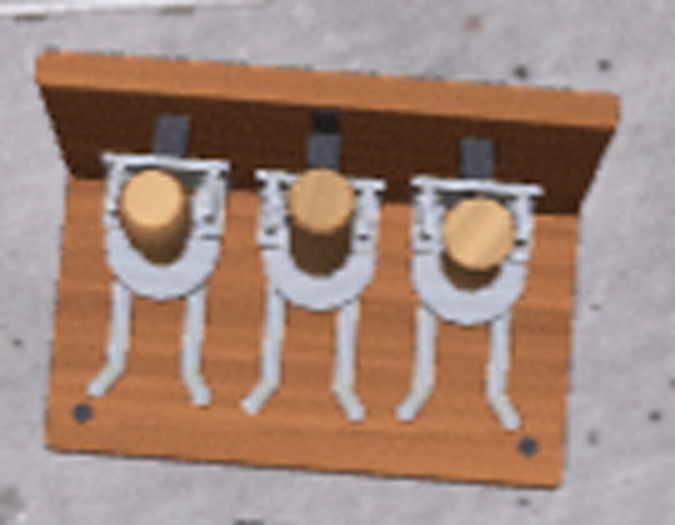

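```bash
python3 - <<'E'
from h import *
s=read_camera("side");t=read_camera("top")
f=lambda p:np.round(np.array(p)*1000,1)
# collar tops, top view: front-edge minus radius px
print("mid collar top view",f(onz(t,(255+319.5/5,125+311/5-11.1),.1185)))
print("handle top",f(onz(t,(319.0,165.4),.208)))
p,e=tri(s,(290+446/7,155+180/6.5),t,(319,165.4));print("tri",f(p),e)
print("tools",f(tri(s,(290+287/7,155+128/6.5),t,(285.2,164.5))[0]),f(tri(s,(290+585/7,155+302/6.5),t,(350.4,171.6))[0]))
a=cv2.imread("pics/top0.png");b=t["pixels"]
d=cv2.absdiff(a,b).max(2)
for n,(x,y,w,h) in dict(L=(270,150,30,38),R=(335,155,30,38),jar=(145,280,60,50)).items(): print(n,(d[y:y+h,x:x+w]>40).sum())
E
```

```text
mid collar top view [653.6 -49.4 118.5]
handle top [652.4 -49.  208. ]
tri [653.5 -49.1 203.6] 0.00027532651884297867
tools [658.8   8.6 193.2] [ 646.3 -102.9  182. ]
L 0
R 0
jar 0
```

```bash
python3 -c "
from station import r
print(r.sign_off()); print(r.sense()['time'])"
```

```text
the job is handed in; nothing more can be done
None
the job is handed in; nothing more can be done
```

The mandrel now hangs upright on the middle hook, slid back under the keepers and home against the stop. I released it and handed the job in at about 21 s; no verdict was reported.

- **Set down:** I gripped the handle at 45 N, lifted it clear of the stand and lowered it in small steps. The prongs were felt at a collar height of about 113 mm, which agrees with the 112 mm I estimated from the images. The peak push on the prongs was about 5 N.
- **Slide home:** I slid it back with about 1–3 N of downward force. The stop was felt at x = 0.656 m, within the 0.649–0.659 m the cameras had given. The push against the stop reached about 10 N, more than the 6 N suggested but under the 18 N limit. I eased it to about 3 N before opening the fingers.
- **Last checks:** The collar measured (653.6, −49.4) mm and the handle top (653, −49) mm, so it stands upright. That is about 1.5 mm along the prongs and 2 mm across from the midpoint of the two neighbours, inside the tolerances. The top view showed no change around either neighbouring tool or the jar.
- **Disagreements:** The cameras put home 2–4 mm nearer the robot than where the stop was felt, and I went by the stop. Because of that, the collar was set down about 30 mm in front of home rather than the 25 mm I aimed for. That is still inside the required 12–36 mm.

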